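# Scrape the offcuts off the sloping carving board

## Task

Take the scraper from its stand and wipe all four wood offcuts lengthwise along the sloping board, off the end that stands over the plywood bin, so that they drop into the bin. Hold the blade square to the slope with its whole edge lightly pressed on the board from behind the offcuts right to the end of the board at the bin, without digging in, and never touch the offcuts with the gripper. Then set the scraper back in its stand as it was, and leave the jar, the carved leg and the hammer where they are.

Things in the scene. Friction and masses are not known exactly. Their poses are not given: they have to be found in the camera images.
- scraper: hand scraper, 0.3 kg: aluminium holder 118 x 40 x 18 mm, wooden grip 100 x 28 x 42 mm on top (18 to 60 mm above origin), steel blade 118 x 4 mm sticking out below. Origin: centre of holder's underside, x along the blade, z up. Blade is clamped at a differing depth, its edge 16 to 36 mm below origin, not measured, so feel for it; it springs in up to 4 mm (9 N/mm). Pressing over 25 N digs in
- stand: dark wooden scraper stand, fixed, 130 x 70 mm: two rails along x, 50 mm high, 20 mm wide, 22 mm slot between, 42 mm deep. The holder rests on the rails (scraper origin 50 mm above stand origin), blade hanging in the slot. Origin at the centre of its underside, x along the slot
- board: sloping wooden board, fixed, 140 x 300 x 16 mm, tilted 25 degrees, low long edge towards the robot. Origin at centre of its upper face, 130 mm above bench; x straight up the slope, y along its length, z the face's normal. Face spans x -60 to 70, y -150 to 150 mm; a ledge 12 mm high on the low edge (x -70 to -60 mm); top edge and both ends open
- bin: open plywood bin, fixed, 150 x 140 x 70 mm, walls 5 mm; origin at the centre of its underside, x across the board, y along the board's length. It stands under one of the board's two ends (either the +y or the -y end) and reaches 10 mm in under it
- chip0: a flat pale wood offcut, 62 x 28 mm, 9 mm thick, about 12 g, lying loose on the sloping board with its long side roughly up the slope; origin at the centre of its underside, x along its length, z its upper face's normal
- chip1: a flat pale wood offcut, 75 x 26 mm, 9 mm thick, about 12 g, lying loose on the sloping board with its long side roughly up the slope; origin at the centre of its underside, x along its length, z its upper face's normal
- chip2: a flat pale wood offcut, 66 x 32 (L-shaped) mm, 9 mm thick, about 12 g, lying loose on the sloping board with its long side roughly up the slope; origin at the centre of its underside, x along its length, z its upper face's normal
- chip3: a flat pale wood offcut, 70 x 30 (T-shaped) mm, 9 mm thick, about 12 g, lying loose on the sloping board with its long side roughly up the slope; origin at the centre of its underside, x along its length, z its upper face's normal
- jar: white jar with black cap, loose, 64 mm across, 85 mm high, standing beyond the board's other end; bystander; origin at the centre of its underside
- leg: carved pale wooden furniture leg, loose, about 195 mm long, up to 75 mm high, lying to the right of the stand; bystander; origin underneath
- hammer: hammer lying on the bench, to the left of the stand; bystander; origin underneath, handle to its -x
Things that resemble listed ones, but are neither listed nor needed, are in the scene too. What is shaped like the chip0 but green or red is not meant.

How it is judged:
By the outcome, as a careful person would: the job done as asked, in the order asked, and still so for the second after the job is handed in, with the robot touching nothing.
It also fails if it takes over 54 s, if anything falls off the work surface, if the arm or the gripper's body presses on something with over 40 N, if the wrist force passes 120 N, or if a joint passes its speed limit or range.

## Robot

A 6-joint arm with a two-finger parallel gripper is mounted at the origin on the work surface. World frame = base frame: x ahead of the robot, y to its left, z up, the work surface at z = 0. Lengths are in m, angles in degrees, forces in N, time in s.
With the tool pointing down it reaches from about 0.325 to 0.775 m from the base axis. Payload 5.5 kg.
Tool frame: the origin (TCP) lies on the centre line of the jaws, within the pads' length; the fingertips stand 8 mm ahead of it and the grasp point (between the pads) lies 11 mm behind it (robot.tip_reach is the distance from the TCP to the fingertips, in m); z points along the fingers, y is the line along which they close (so a half turn about z gives the same grasp; the last joint's range is limited). The gripper opens to 85 mm and grips with 20 to 120 N. Pads are 22 mm wide; open, the fingers measure 114 mm over their backs; the gripper's body (76 mm by 85 mm) begins 54 mm behind the grasp point. The pads swing forward as they close: fully open they stand 13 mm farther back than shut.
Start: joints at [67.97, 5.22, 70.514, -0, 104.267, -3.249], TCP at [0.193, 0.568, 0.239] pointing down, gripper open.
Joint ranges: [-164.24, 164.24], [-49.07, 125.15], [9.68, 141.18], [-86.29, 266.29], [3.28, 154.24], [-151.56, 151.56]. Speed limits (degrees/s): [147.25, 147.25, 172.46, 180, 180, 180].

## Interface

Orientations are given as a 3x3 rotation matrix whose columns are the frame's x, y, z axes.
In Python, from rig import sensors, optics, workorder, robot gives the robot as it stands. The module is installed in compiled form; this text tells all that it offers.
- The arm moves only by the tool carry_out, never from a script. Its argument "plan" is one flat list of numbers, 7 for each row, row after row: the shift along the tool's x, y, z scaled (see below), then the turn, a rotation vector about the tool's x, y, z scaled (see below), then the opening, from 0 (shut) to 1 (fully open). In form: [dx, dy, dz, ax, ay, az, gripper, dx, dy, dz, ax, ay, az, gripper, ...]. A call has 1 to 8 rows; each row is the pose to reach, as a shift and turn from the pose commanded when the call began, along the tool's axes at that moment, turning the shorter way round; what a row does not reach only later rows make up. The controller multiplies each number of a shift by 0.3 m and each number of a turn by 180 degrees. A row lasts 1/8 s, in which the tool goes at most 62.5 mm and 10.7 degrees, less where a joint would pass 70% of its speed; a pose out of reach is approached as far as the arm can. A call with a number of a shift or a turn outside -1 to 1 is refused whole. A call with a gripper value outside its range is refused whole. The fingers move at their own pace and stop on an object; "grip_force" is the grip in N (left out, the last holds). Time passes only in rows, so rows that repeat a pose let the fingers close. It gives the time, the measured TCP pose, the force, the opening and the grip force at its end, in the units of the state.
- sensors.read_state(): the state, without advancing time (a new reading comes with each control period).
- optics.get_image(name): name is "side" or "top" or "wrist"; returns a dict with "color" (384x512x3 uint8, blue, green, red), "range_z" (384x512 float32, m along the optical axis (not along the pixel's ray), 0 where there is no reading), "K" (3x3 intrinsics, pixels), "D" ([k1, k2, p1, p2, k3] as OpenCV has them; the pictures are not rectified), "rvec" (rotation vector, rad) and "tvec" (3), from world to camera coordinates, as OpenCV has them. Camera axes: x right, y down, z forward; pixel columns grow to the right and rows downward; lengths in m; the calibration is good to about 2 mm. A picture is of the moment at which its call begins.
- workorder.finish_job(): hands the job in; it is judged then, once.
The state is a dict: "time": time; "joints": joint angles; "qvel": joint speeds; "joint_efforts": joint torques, N m; "position": TCP position; "eef_rot": TCP orientation; "ft_force": force on the tool from outside, world axes, zero at the start; "wrist_torque": the same for the moment, N m; "gripper_width": finger opening in m; "grasp_force": force on a finger pad.
Only numpy, scipy, OpenCV 4.12 (cv2) and the standard library are available. Lean on these libraries where they do the work, as an engineer would, in place of code of your own. Each camera call takes 0.05 s, during which the arm holds its last target. There are 200 camera calls.

## Working session

There is one attempt and no reset: what is moved stays moved. The work goes in short steps, Python scripts to look and compute and a tool call to move; the robot and the scene stay as the last step left them, time stands still between calls to the robot, and variables do not carry over. Pictures are saved under pics/ and viewed, at most 10 in all, crops included, and the job is handed in when it is done.

Besides the shell and the picture viewer there is one more tool, called after ">>>" by a JSON object that holds its "op" and its "data", one argument or row to a line. carry_out: Moves the arm, as the interface text tells. Its arguments: {"type":"object","properties":{"plan":{"type":"array","items":{"type":"number"}},"grip_force":{"type":"number"}},"required":["plan"]}

```bash
mkdir -p pics
cat > h.py <<'E'
import numpy as np, cv2, pickle
from rig import sensors, optics, workorder, robot
def grab(n):
    im=optics.get_image(n); pickle.dump(im,open(n+'.pkl','wb')); return im
def cloud(im):
    h,w=im['range_z'].shape
    u,v=np.meshgrid(np.arange(w),np.arange(h))
    p=cv2.undistortPoints(np.stack([u,v],-1).reshape(-1,1,2).astype(np.float64),im['K'],im['D']).reshape(h,w,2)
    z=im['range_z'][...,None]
    c=np.concatenate([p*z,z],-1)
    R=cv2.Rodrigues(im['rvec'])[0]
    return (c-np.ravel(im['tvec']))@R
E
python3 - <<'E'
from h import *
for n in ['top','side']:
    im=grab(n); cv2.imwrite(f'pics/{n}0.png',cv2.resize(im['color'],(800,600),interpolation=cv2.INTER_CUBIC))
    print(n,im['D'],(im['range_z']>0).mean())
s=sensors.read_state();print(s)
E
```

```text
top [-0.11785473  0.          0.          0.          0.        ] 0.9960378011067709
side [0.00866623 0.         0.         0.         0.        ] 0.9961751302083334
{'time': 0.1, 'joints': array([ 6.79692723e+01,  5.25981732e+00,  7.05774498e+01,  1.66823899e-03,
        1.04265456e+02, -3.25058762e+00]), 'qvel': array([ 0.15474742, -0.05255306, -0.11448456,  0.09924907, -0.00870443,
       -0.08525478]), 'joint_efforts': array([ 2.07684898e-03, -4.60218751e+01, -4.19216716e+01, -2.05129379e-05,
        1.06054082e-02,  1.66746975e-05]), 'position': array([0.19308378, 0.5678288 , 0.23822889]), 'eef_rot': array([[-9.46763164e-01,  3.21930153e-01, -6.98663661e-04],
       [ 3.21930885e-01,  9.46761733e-01, -1.65135833e-03],
       [ 1.29845978e-04, -1.78836665e-03, -9.99998392e-01]]), 'ft_force': array([ 0.58351377, -0.30463204,  0.49248901]), 'wrist_torque': array([0.00047239, 0.03192002, 0.05770306]), 'grasp_force': 0.0, 'gripper_width': 0.08535106309205683}
```

View pics/top0.png

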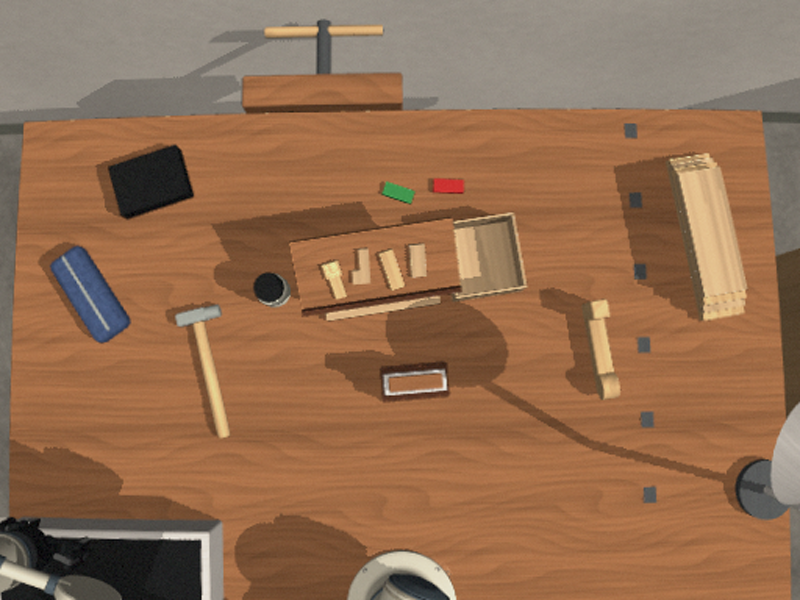

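View pics/side0.png

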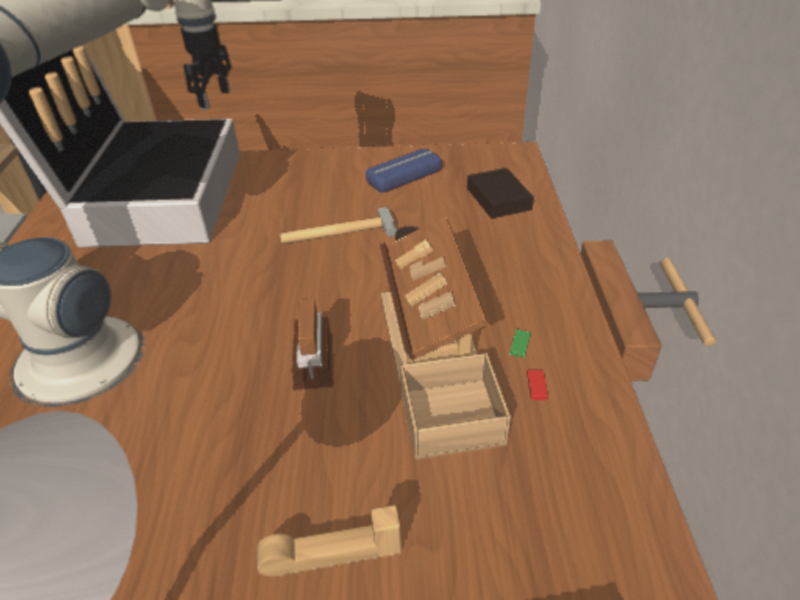

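The top view shows the scraper in its stand at (415,381), the board at (375,265) with four pale chips at (333,278), (361,267), (391,268) and (418,260), the bin at its right (−y) end, and the jar at (270,289). The green and red blocks at (398,191) and (448,185) are decoys. The side view agrees.

```bash
cat > m.py <<'E'
from h import *
im={n:pickle.load(open(n+'.pkl','rb')) for n in['top','side']}
C={n:cloud(im[n]) for n in im}
def rect(P):
    r=cv2.minAreaRect((P[:,:2]*1000).astype(np.float32)); return np.round(r[0],1),np.round(r[1],1),round(r[2],2)
for n in C:
    P=C[n].reshape(-1,3)
    # scraper roughly
    b=C['top'][238:250,255:276].reshape(-1,3); c0=np.median(b,0)
    near=P[(np.linalg.norm(P[:,:2]-c0[:2],axis=1)<.09)]
    for lo,hi in [(.1,.12),(.056,.075),(.04,.056)]:
        q=near[(near[:,2]>lo)&(near[:,2]<hi)]
        if len(q)>5: print(n,lo,len(q),q.mean(0).round(4),rect(q),np.median(q[:,2]).round(4))
    bc=np.median(C['top'][158:182,215:270].reshape(-1,3),0); 
    q=P[(np.linalg.norm(P[:,:2]-bc[:2],axis=1)<.2)&(P[:,2]>.095)&(P[:,2]<.2)]
    # robust plane
    for k in range(8):
        m=q.mean(0) if k==0 else q[ok].mean(0)
        w=q if k==0 else q[ok]
        nn=np.linalg.svd(w-m,full_matrices=False)[2][2]; nn*=np.sign(nn[2])
        d=(q-m)@nn; ok=np.abs(d)<(.012,.008,.005,.004,.003,.003,.003,.003)[k]
    print(n,'plane',nn.round(4),'tilt',np.degrees(np.arccos(nn[2])).round(2),'az',np.degrees(np.arctan2(-nn[1],-nn[0])).round(2),m.round(4),ok.sum(),d[ok].std())
    f=q[ok]; print(' face rect',rect(f), f[:,2].min(),f[:,2].max())
    ch=q[(d>.005)&(d<.02)]; print(' raised',len(ch))
print(c0,bc)
E
python3 m.py
```

```text
top 0.1 344 [ 0.4361 -0.0321  0.1094] (array([436. , -32.1]), array([28.2, 99.6]), 3.86) 0.1093
top 0.056 201 [ 0.4369 -0.0297  0.0672] (array([437.5, -32.7]), array([ 49.5, 121.9]), 7.95) 0.0673
top 0.04 332 [ 0.4364 -0.0315  0.0495] (array([435.8, -31.7]), array([ 62.4, 130. ]), 3.95) 0.0494
top plane [-0.4139 -0.0575  0.9085] tilt 24.7 az 7.91 [0.6569 0.038  0.1334] 2866 0.0016117097980922355
 face rect (array([653.7,  37.5]), array([121.9, 300.1]), 8.04) 0.10119524277900288 0.16223910784529016
 raised 1240
side 0.1 295 [ 0.4387 -0.0382  0.1099] (array([437.7, -33.6]), array([ 27.7, 100.5]), 4.47) 0.1102
side 0.056 202 [ 0.4452 -0.0614  0.0673] (array([438.2, -33. ]), array([ 40.5, 121.1]), 2.88) 0.0682
side 0.04 323 [ 0.4412 -0.0498  0.0498] (array([437.2, -32.8]), array([ 62.5, 131.8]), 4.12) 0.0504
side plane [-0.4173 -0.0583  0.9069] tilt 24.92 az 7.95 [0.6601 0.0162 0.1343] 2541 0.0012823253451576416
 face rect (array([652.6,  36.4]), array([128.2, 303.4]), 6.91) 0.10173172381223373 0.16201335369581762
 raised 970
[ 0.43946702 -0.02940691  0.10857618] [0.65096903 0.03289475 0.13527094]
```

```bash
cat >> h.py <<'E'
a,t=np.radians(7.93),np.radians(25)
xb=np.array([np.cos(t)*np.cos(a),np.cos(t)*np.sin(a),np.sin(t)]); yb=np.array([-np.sin(a),np.cos(a),0]); zb=np.cross(xb,yb)
Rb=np.column_stack([xb,yb,zb])
E
cat > m2.py <<'E'
from h import *
im={n:pickle.load(open(n+'.pkl','rb')) for n in['top','side']}
m0=np.array([.652,.037,.131])
for n in im:
    C=cloud(im[n]); B=(C-m0)@Rb
    near=(abs(B[...,0])<.09)&(abs(B[...,1])<.16)&(abs(B[...,2])<.04)
    d0=np.median(B[near&(abs(B[...,2])<.01)][:,2]) 
    d0=np.median(B[near&(abs(B[...,2]-d0)<.003)][:,2])
    f=B[near&(abs(B[...,2]-d0)<.003)]
    h=np.percentile(f[:,1],[.3,99.7]); g=np.percentile(f[:,0],[.3,99.7])
    print(n,'z0',d0,'y',h,'x',g)
    hsv=cv2.cvtColor(im[n]['color'],cv2.COLOR_BGR2HSV)
    mk=near&(abs(B[...,2]-d0)<.02)&(B[...,2]-d0>.0045)&(B[...,0]>-.05)&(abs(B[...,1])<.14)
    N,L,S,_=cv2.connectedComponentsWithStats(mk.astype(np.uint8))
    for i in range(1,N):
        if S[i,4]>20:
            q=B[L==i]; print('  chip',S[i,4],q.mean(0).round(4),'x',q[:,0].min().round(4),q[:,0].max().round(4),'y',q[:,1].min().round(4),q[:,1].max().round(4))
    j=C[(C[...,2]>.08)&(C[...,2]<.09)&(np.linalg.norm(C[...,:2]-[.61,.215],axis=-1)<.06)]
    if len(j): print('jar',j.mean(0),len(j))
E
python3 m2.py
```

```text
top z0 0.00032511478479319597 y [-0.14897932  0.14941182] x [-0.06422538  0.0676838 ]
  chip 193 [ 0.     -0.0763  0.009 ] x -0.0325 0.0306 y -0.0911 -0.0614
  chip 184 [-0.0002  0.0258  0.0089] x -0.0311 0.038 y 0.0111 0.0465
  chip 229 [-0.0098 -0.0269  0.0089] x -0.0487 0.031 y -0.0447 -0.0087
  chip 189 [-0.0092  0.0787  0.0094] x -0.0482 0.0218 y 0.0639 0.098
jar [0.62008178 0.24541609 0.08476819] 259
side z0 0.0007917048207378397 y [-0.15104224  0.14867271] x [-0.06244117  0.06820148]
  chip 147 [-0.0097  0.0767  0.0092] x -0.0485 0.023 y 0.063 0.0992
  chip 151 [0.0021 0.0236 0.0094] x -0.0277 0.0388 y 0.0085 0.0478
  chip 202 [-0.0089 -0.0294  0.0094] x -0.0475 0.0287 y -0.0465 -0.0092
  chip 190 [ 0.0003 -0.0787  0.0094] x -0.0307 0.0311 y -0.0936 -0.0618
jar [0.61353022 0.25094386 0.08610024] 76
```

```bash
cat >> h.py <<'E'
from scipy.spatial.transform import Rotation as Ro
O=np.array([.652,.037,.131])-.003*xb+.0006*zb
def yaw(d):  # tool down, tool x at yaw d
    c,s=np.cos(np.radians(d)),np.sin(np.radians(d)); return np.array([[c,s,0],[s,-c,0],[0,0,-1.]])
def load(): return pickle.load(open('cmd.pkl','rb'))
def num(R,p,R2,p2): return np.r_[R.T@(np.asarray(p2)-p)/.3, Ro.from_matrix(R.T@R2).as_rotvec()/np.pi].round(4)
def upd(n):
    R,p=load(); n=np.asarray(n,float); p=p+R@(n[:3]*.3); R=R@Ro.from_rotvec(n[3:6]*np.pi).as_matrix(); pickle.dump((R,p),open('cmd.pkl','wb')); return R,p
def st():
    s=sensors.read_state(); R,p=load()
    print('t',s['time'],'p',s['position'].round(4),'perr mm',((s['position']-p)*1e3).round(2),'rerr',np.degrees(Ro.from_matrix(R.T@s['eef_rot']).as_rotvec()).round(2),'F',s['ft_force'].round(2),'T',s['wrist_torque'].round(3),'w',s['gripper_width'],s['grasp_force'],'q',s['joints'].round(1)); return s
E
python3 - <<'E'
from h import *
R,p=yaw(161.22),np.array([.193,.568,.239]); pickle.dump((R,p),open('cmd.pkl','wb')); st()
Rg=yaw(93.95); pt=np.array([.4367,-.0325,.165])
mid=np.array([.34,.22,.225]); print(num(R,p,yaw(125),mid)); print(num(yaw(125),mid,Rg,pt))
E
```

```text
t 0.1 p [0.1931 0.5678 0.2382] perr mm [ 0.08 -0.17 -0.77] rerr [ 0.1   0.01 -0.  ] F [ 0.58 -0.3   0.49] T [0.    0.032 0.058] w 0.08535106309205683 0.0 q [ 68.    5.3  70.6   0.  104.3  -3.3]
[-0.8374 -0.9405  0.0467  0.      0.      0.2012]
[-0.8743 -0.2187  0.2     0.      0.      0.1725]
```

>>> {"op": "carry_out", "data": {
  "plan": [-0.8374,-0.9405,0.0467,0,0,0.2012,0.7,-0.8374,-0.9405,0.0467,0,0,0.2012,0.7,-0.8374,-0.9405,0.0467,0,0,0.2012,0.7,-0.8374,-0.9405,0.0467,0,0,0.2012,0.7,-0.8374,-0.9405,0.0467,0,0,0.2012,0.7,-0.8374,-0.9405,0.0467,0,0,0.2012,0.7,-0.8374,-0.9405,0.0467,0,0,0.2012,0.7]
}}

```text
time: 0.98
position: [0.3414, 0.2167, 0.2249]
eef_rot: [[-0.568, 0.823, 0.0], [0.823, 0.568, -0.001], [-0.001, -0.0, -1.0]]
ft_force: [-0.4, 0.8, 0.4]
gripper_width: 0.0594
grasp_force: 0.0
```

>>> {"op": "carry_out", "data": {
  "plan": [-0.8743,-0.2187,0.2,0,0,0.1725,0.7,-0.8743,-0.2187,0.2,0,0,0.1725,0.7,-0.8743,-0.2187,0.2,0,0,0.1725,0.7,-0.8743,-0.2187,0.2,0,0,0.1725,0.7,-0.8743,-0.2187,0.2,0,0,0.1725,0.7,-0.8743,-0.2187,0.2,0,0,0.1725,0.7]
}}

```text
time: 1.72
position: [0.4369, -0.0328, 0.164]
eef_rot: [[-0.067, 0.998, -0.003], [0.998, 0.067, 0.001], [0.001, -0.003, -1.0]]
ft_force: [-0.7, 0.6, 1.2]
gripper_width: 0.0597
grasp_force: 0.0
```

Run:
```python
from h import *
upd([-0.8374,-0.9405,0.0467,0,0,0.2012]);upd([-0.8743,-0.2187,0.2,0,0,0.1725]); st()
im=grab('wrist'); cv2.imwrite('pics/w1.png',im['color'])
C=cloud(im).reshape(-1,3)
n=C[np.linalg.norm(C[:,:2]-[.4367,-.0325],axis=1)<.09]
def rect(P):
    r=cv2.minAreaRect((P[:,:2]*1000).astype(np.float32)); return r
for lo,hi in [(.1,.125),(.058,.078),(.04,.056)]:
    q=n[(n[:,2]>lo)&(n[:,2]<hi)]
    if len(q)>5: print(lo,len(q),rect(q),np.median(q[:,2]))
```

```text
t 1.725 p [ 0.4369 -0.0328  0.164 ] perr mm [ 0.15 -0.3  -0.95] rerr [0.14 0.05 0.12] F [-0.75  0.58  1.24] T [ 0.022 -0.037  0.028] w 0.05967172924675259 0.0 q [ -8.8 -20.3 101.4   0.   99.  -12.6]
0.1 4521 ((435.1016540527344, -32.1805305480957), (28.070072174072266, 98.2148666381836), 3.888162851333618) 0.10963465287745382
0.058 1373 ((435.05963134765625, -32.690189361572266), (40.093143463134766, 116.98028564453125), 3.931318998336792) 0.067803214557035
0.04 2647 ((435.08709716796875, -32.69476318359375), (62.27289962768555, 127.96527862548828), 3.8490891456604004) 0.049737050164117835
```

Run:
```python
from h import *
R,p=load(); print(num(R,p,yaw(93.9),[.4357,-.0325,.0825]))
```

```text
[ 2.00e-04 -3.40e-03  2.75e-01  0.00e+00  0.00e+00  3.00e-04]
```

>>> {"op": "carry_out", "data": {
  "plan": [0.0002,-0.0034,0.18,0,0,0.0003,0.7,0.0002,-0.0034,0.275,0,0,0.0003,0.7,0.0002,-0.0034,0.275,0,0,0.0003,0.7,0.0002,-0.0034,0.275,0,0,0.0003,0,0.0002,-0.0034,0.275,0,0,0.0003,0,0.0002,-0.0034,0.275,0,0,0.0003,0,0.0002,-0.0034,0.275,0,0,0.0003,0,0.0002,-0.0034,0.275,0,0,0.0003,0],
  "grip_force": 100
}}

```text
time: 2.78
position: [0.437, -0.0321, 0.0853]
eef_rot: [[-0.068, 0.998, 0.004], [0.998, 0.068, 0.0], [0.0, 0.004, -1.0]]
ft_force: [0.1, 2.5, 5.7]
gripper_width: 0.0271
grasp_force: 99.3
```

Run:
```python
from h import *
upd([0.0002,-0.0034,0.275,0,0,.0003]); st()
```

```text
t 2.775 p [ 0.437  -0.0321  0.0853] perr mm [1.33 0.36 2.84] rerr [-0.22  0.01 -0.02] F [0.09 2.46 5.69] T [0.261 0.322 0.104] w 0.02705416306044073 99.34531688690186 q [-8.700e+00 -1.940e+01  1.088e+02  1.000e-01  9.040e+01 -1.260e+01]
```

>>> {"op": "carry_out", "data": {
  "plan": [0,0,-0.1,0,0,0,0,0,0,-0.25,0,0,0,0,0,0,-0.4,0,0,0,0,0,0,-0.5,0,0,0,0,0,0,-0.5,0,0,0,0,0,0,-0.5,0,0,0,0]
}}

```text
time: 3.52
position: [0.4355, -0.0324, 0.2311]
eef_rot: [[-0.068, 0.998, -0.002], [0.998, 0.068, 0.0], [0.0, -0.002, -1.0]]
ft_force: [-0.9, -0.1, -3.7]
gripper_width: 0.0267
grasp_force: 99.4
```

Run:
```python
from h import *
upd([0,0,-.5,0,0,0]); s=st()
im=grab('side'); cv2.imwrite('pics/s2.png',cv2.resize(im['color'][100:330,60:370],None,fx=2.5,fy=2.5,interpolation=cv2.INTER_CUBIC))
R,p=load()
Rt=np.column_stack([xb,-yb,-zb]); print('Rt',np.degrees(Ro.from_matrix(R.T@Rt).as_rotvec()))
pt=O+.0035*xb+.128*yb+.120*zb; print('pt',pt,num(R,p,Rt,pt))
```

```text
t 3.525 p [ 0.4355 -0.0324  0.2311] perr mm [-0.2   0.12 -1.39] rerr [0.12 0.03 0.  ] F [-0.95 -0.08 -3.66] T [0.008 0.038 0.025] w 0.026746352305556845 99.37402009963989 q [ -8.7 -20.1  94.5   0.  105.7 -12.6]
Rt [-18.73134183  20.097451    84.49162288]
pt [0.58430916 0.15680683 0.24051203] [ 0.5959  0.5371 -0.0267 -0.1041  0.1117  0.4694]
```

View pics/s2.png

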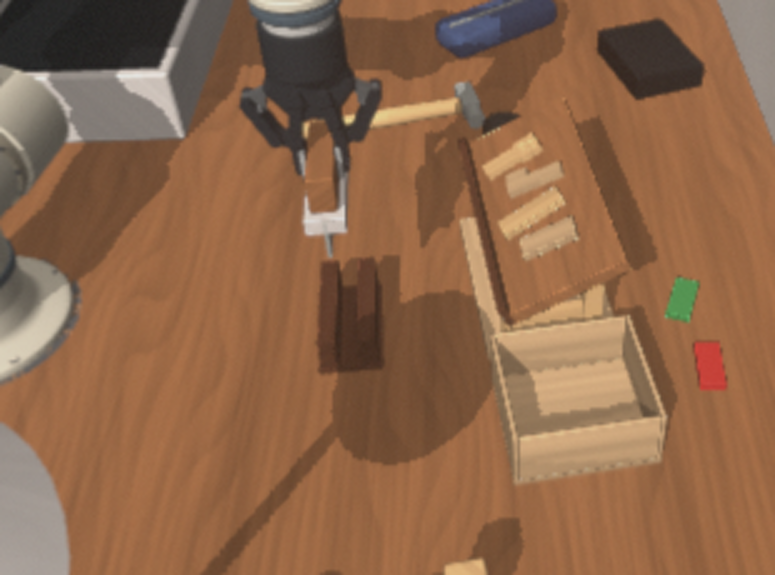

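>>> {"op": "carry_out", "data": {
  "plan": [0.5959,0.5371,-0.0267,-0.0833,0.0894,0.3755,0,0.5959,0.5371,-0.0267,-0.0833,0.0894,0.3755,0,0.5959,0.5371,-0.0267,-0.0833,0.0894,0.3755,0,0.5959,0.5371,-0.0267,-0.0833,0.0894,0.3755,0,0.5959,0.5371,-0.0267,-0.0833,0.0894,0.3755,0,0.5959,0.5371,-0.0267,-0.0833,0.0894,0.3755,0,0.5959,0.5371,-0.0267,-0.0833,0.0894,0.3755,0,0.5959,0.5371,-0.0267,-0.0833,0.0894,0.3755,0]
}}

```text
time: 4.58
position: [0.5832, 0.157, 0.238]
eef_rot: [[0.842, 0.423, 0.335], [0.414, -0.905, 0.101], [0.346, 0.053, -0.937]]
ft_force: [0.3, -1.1, -2.6]
gripper_width: 0.027
grasp_force: 99.7
```

Run:
```python
from h import *
upd([0.5959,0.5371,-0.0267,-0.0833,0.0894,0.3755]); s=st()
R,p=load()
Rt=np.column_stack([xb,-yb,-zb])
pt=O+.0035*xb+.128*yb+.090*zb; print('pt',pt,num(R,p,Rt,pt))
```

```text
t 4.575 p [0.5832 0.157  0.238 ] perr mm [-1.07  0.15 -2.47] rerr [ 0.07 -0.24 -0.08] F [ 0.32 -1.08 -2.62] T [-0.108  0.344  0.019] w 0.026957726529361865 99.74598169326782 q [ 10.6 -12.3  89.6   2.2  82.4  75.1]
pt [0.59686647 0.158556   0.21332279] [ 0.0059  0.0075  0.0995 -0.0208  0.0222  0.0939]
```

>>> {"op": "carry_out", "data": {
  "plan": [0.0059,0.0075,0.0995,-0.0208,0.0222,0.0939,0,0.0059,0.0075,0.0995,-0.0208,0.0222,0.0939,0,0.0059,0.0075,0.0995,-0.0208,0.0222,0.0939,0,0.0059,0.0075,0.0995,-0.0208,0.0222,0.0939,0]
}}

```text
time: 5.08
position: [0.5971, 0.1586, 0.2136]
eef_rot: [[0.898, 0.141, 0.418], [0.128, -0.99, 0.059], [0.422, 0.001, -0.907]]
ft_force: [0.4, 0.4, -2.2]
gripper_width: 0.027
grasp_force: 99.7
```

Run:
```python
from h import *
upd([0.0059,0.0075,0.0995,-0.0208,0.0222,0.0939]); s=st()
print('board p',((s['position']-O)@Rb*1e3).round(2),'Fb',(s['ft_force']@Rb).round(2),'Tb',(s['wrist_torque']@Rb).round(3))
im=grab('wrist'); cv2.imwrite('pics/w3.png',im['color'])
im=grab('side'); cv2.imwrite('pics/s3.png',cv2.resize(im['color'][100:330,150:370],None,fx=2.5,fy=2.5,interpolation=cv2.INTER_CUBIC))
```

```text
t 5.075 p [0.5971 0.1586 0.2136] perr mm [ 0.25 -0.    0.31] rerr [ 0.03 -0.05 -0.18] F [ 0.4   0.4  -2.22] T [-0.049  0.441  0.005] w 0.027039329307498083 99.69294905662537 q [ 12.8 -13.9  94.4  -2.1  74.6  94.8]
board p [  3.85 127.96  90.18] Fb [-0.53  0.34 -2.2 ] Tb [ 0.014  0.444 -0.001]
```

View pics/s3.png

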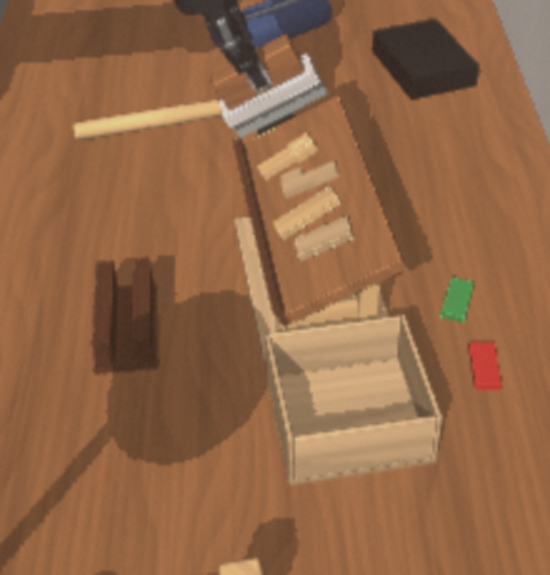

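>>> {"op": "carry_out", "data": {
  "plan": [0,0,0.02,0,0,0,0,0,0,0.04,0,0,0,0,0,0,0.05,0,0,0,0,0,0,0.05,0,0,0,0,0,0,0.05,0,0,0,0]
}}

```text
time: 5.8
position: [0.6033, 0.1595, 0.2002]
eef_rot: [[0.898, 0.138, 0.419], [0.125, -0.99, 0.058], [0.423, -0.0, -0.906]]
ft_force: [-0.2, -0.0, -2.3]
gripper_width: 0.0269
grasp_force: 99.7
```

```bash
cat >> h.py <<'E'
def bst(n=None):
    if n is not None: upd(n)
    s=st(); R,p=load()
    print('cmd',((p-O)@Rb*1e3).round(2),'board p',((s['position']-O)@Rb*1e3).round(2),'Fb',(s['ft_force']@Rb).round(2),'Tb',(s['wrist_torque']@Rb).round(3))
    print('rotvs board',np.degrees(Ro.from_matrix(np.column_stack([xb,-yb,-zb]).T@s['eef_rot']).as_rotvec()).round(2))
E
python3 -c "
from h import *
bst([0,0,.05,0,0,0])"
```

```text
t 5.8 p [0.6033 0.1595 0.2002] perr mm [0.21 0.07 0.43] rerr [ 0.    0.01 -0.  ] F [-0.21 -0.02 -2.28] T [-0.015  0.412 -0.03 ] w 0.026851549444540088 99.69062447547913 q [ 12.8 -12.9  94.9  -2.1  73.   95. ]
cmd [  3.49 128.    75.  ] board p [  3.87 128.04  75.3 ] Fb [-1.15  0.01 -1.98] Tb [ 0.026  0.411 -0.045]
rotvs board [0. 0. 0.]
```

>>> {"op": "carry_out", "data": {
  "plan": [0,0,0.007,0,0,0,0,0,0,0.014,0,0,0,0,0,0,0.02,0,0,0,0,0,0,0.02,0,0,0,0]
}}

```text
time: 6.3
position: [0.6058, 0.1598, 0.1942]
eef_rot: [[0.898, 0.138, 0.418], [0.125, -0.99, 0.058], [0.422, -0.0, -0.907]]
ft_force: [0.9, 0.4, -2.3]
gripper_width: 0.0268
grasp_force: 99.7
```

```bash
python3 -c "
from h import *
bst([0,0,.02,0,0,0])"
```

```text
t 6.3 p [0.6058 0.1598 0.1942] perr mm [ 0.11  0.01 -0.11] rerr [-0.   -0.03  0.  ] F [ 0.85  0.44 -2.34] T [-0.048  0.363 -0.001] w 0.02683201357889858 99.69093561172485 q [ 12.7 -12.4  95.1  -2.1  72.4  95. ]
cmd [  3.49 128.    69.  ] board p [  3.54 128.    68.86] Fb [-0.17  0.32 -2.51] Tb [ 0.001  0.366 -0.002]
rotvs board [ 0.   -0.04  0.01]
```

Run:
```python
from h import *
im=grab('side'); C=cloud(im); B=(C-O)@Rb*1e3
m=(abs(B[...,0])<75)&(abs(B[...,1]-128)<27)&(B[...,2]>3)&(B[...,2]<60)
v,u=np.nonzero(m); q=B[m]
for lo in range(3,60,3):
    k=(q[:,2]>=lo)&(q[:,2]<lo+3); 
    if k.sum(): print(lo,k.sum(),q[k].mean(0).round(1),q[k][:,0].min().round(0),q[k][:,0].max().round(0))
```

```text
3 23 [  5.8 124.9   4.7] -59.0 66.0
6 36 [ -3.5 126.7   7.6] -59.0 61.0
9 45 [-18.1 125.6  10.5] -69.0 62.0
12 47 [-15.2 127.1  13.2] -67.0 60.0
15 26 [  3.4 125.9  16.6] -64.0 58.0
18 35 [  6.2 126.5  19.3] -49.0 63.0
21 15 [ -6.  125.3  22.1] -51.0 50.0
24 1 [ 17.5 118.9  27. ] 18.0 18.0
27 1 [ 63.2 126.9  28.9] 63.0 63.0
33 16 [ 20.2 111.8  35.2] -53.0 63.0
36 30 [  8.7 109.1  37.2] -50.0 61.0
39 38 [  1.8 109.7  40.5] -51.0 63.0
42 33 [  4.8 109.1  43.6] -53.0 63.0
45 41 [  9.6 110.   46.5] -54.0 63.0
48 51 [  5.8 114.3  49.8] -51.0 63.0
51 91 [ 10.5 117.   52.4] -54.0 63.0
54 30 [ -1.3 115.1  55.5] -50.0 55.0
57 25 [  3.8 114.8  58.6] -40.0 52.0
```

>>> {"op": "carry_out", "data": {
  "plan": [0,0,0.0033,0,0,0,0,0,0,0.0067,0,0,0,0,0,0,0.0067,0,0,0,0]
}}

```text
time: 6.72
position: [0.6066, 0.16, 0.1926]
eef_rot: [[0.898, 0.138, 0.418], [0.125, -0.99, 0.058], [0.422, -0.0, -0.906]]
ft_force: [0.1, 0.4, -2.9]
gripper_width: 0.0266
grasp_force: 99.7
```

```bash
python3 -c "
from h import *
bst([0,0,.0067,0,0,0])"
```

```text
t 6.725 p [0.6066 0.16   0.1926] perr mm [0.14 0.05 0.15] rerr [-0.   -0.01  0.  ] F [ 0.08  0.4  -2.94] T [-0.059  0.461 -0.016] w 0.02657145963593836 99.69056010246277 q [ 12.7 -12.3  95.2  -2.1  72.2  95. ]
cmd [  3.49 128.    66.99] board p [  3.68 128.03  67.07] Fb [-1.12  0.38 -2.72] Tb [-0.002  0.465 -0.017]
rotvs board [ 0.   -0.02  0.  ]
```

>>> {"op": "carry_out", "data": {
  "plan": [0,0,0.0033,0,0,0,0,0,0,0.0067,0,0,0,0,0,0,0.0067,0,0,0,0]
}}

```text
time: 7.1
position: [0.6075, 0.1601, 0.1911]
eef_rot: [[0.898, 0.138, 0.418], [0.125, -0.99, 0.058], [0.423, -0.0, -0.906]]
ft_force: [-1.2, 0.2, -2.1]
gripper_width: 0.0266
grasp_force: 99.9
```

```bash
python3 -c "
from h import *
bst([0,0,.0067,0,0,0])"
```

```text
t 7.1 p [0.6075 0.1601 0.1911] perr mm [0.14 0.07 0.5 ] rerr [-0.  0.  0.] F [-1.2   0.19 -2.12] T [-0.094  0.546  0.04 ] w 0.026629065600460397 99.87138748168945 q [ 12.7 -12.1  95.2  -2.1  72.   95. ]
cmd [  3.49 128.    64.98] board p [  3.83 128.05  65.38] Fb [-1.94  0.36 -1.43] Tb [0.    0.554 0.044]
rotvs board [ 0. -0.  0.]
```

>>> {"op": "carry_out", "data": {
  "plan": [0,0,0.0033,0,0,0,0,0,0,0.005,0,0,0,0,0,0,0.005,0,0,0,0]
}}

```text
time: 7.48
position: [0.6079, 0.1602, 0.1906]
eef_rot: [[0.898, 0.138, 0.419], [0.125, -0.99, 0.058], [0.423, -0.0, -0.906]]
ft_force: [-5.6, -0.2, 3.3]
gripper_width: 0.0264
grasp_force: 100.6
```

```bash
python3 -c "
from h import *
bst([0,0,.005,0,0,0])"
```

```text
t 7.475 p [0.6079 0.1602 0.1906] perr mm [-0.08  0.05  1.29] rerr [ 0.    0.02 -0.  ] F [-5.6  -0.21  3.25] T [-0.196  1.141 -0.059] w 0.02644588626775699 100.57973027229309 q [ 12.7 -12.1  95.2  -2.1  71.9  95. ]
cmd [  3.49 128.    63.48] board p [  3.97 128.06  64.68] Fb [-3.68  0.56  5.31] Tb [-0.058  1.157 -0.038]
rotvs board [0.   0.01 0.  ]
```

>>> {"op": "carry_out", "data": {
  "plan": [0,0,0,0,-0.0017,0,0,0,0,0,0,-0.0033,0,0,0,0,0,0,-0.0033,0,0]
}}

```text
time: 7.85
position: [0.6081, 0.1602, 0.1908]
eef_rot: [[0.902, 0.138, 0.41], [0.126, -0.99, 0.057], [0.414, -0.0, -0.91]]
ft_force: [-6.4, -1.2, 3.1]
gripper_width: 0.0269
grasp_force: 100.7
```

```bash
python3 -c "
from h import *
bst([0,0,0,0,-.0033,0])"
```

```text
t 7.85 p [0.6081 0.1602 0.1908] perr mm [0.19 0.11 1.49] rerr [0.   0.06 0.  ] F [-6.41 -1.19  3.14] T [-0.184  0.82  -0.064] w 0.026936379688715262 100.74031949043274 q [ 12.7 -11.6  94.6  -2.1  72.6  95. ]
cmd [  3.49 128.    63.48] board p [  4.29 128.08  64.75] Fb [-4.57 -0.3   5.6 ] Tb [-0.09   0.837 -0.029]
rotvs board [ 0.01 -0.55  0.  ]
```

>>> {"op": "carry_out", "data": {
  "plan": [0,0,0,0,0.0033,0,0,0,0,0,0,0.0067,0,0,0,0,0,0,0.0067,0,0]
}}

```text
time: 8.22
position: [0.6076, 0.1601, 0.1904]
eef_rot: [[0.893, 0.138, 0.428], [0.124, -0.99, 0.06], [0.432, -0.0, -0.902]]
ft_force: [-6.5, -1.0, 2.5]
gripper_width: 0.0269
grasp_force: 101.0
```

```bash
python3 -c "
from h import *
bst([0,0,0,0,.0067,0])"
```

```text
t 8.225 p [0.6076 0.1601 0.1904] perr mm [-0.34  0.01  1.11] rerr [ 0.   -0.01 -0.  ] F [-6.49 -1.05  2.5 ] T [-0.245  1.372 -0.04 ] w 0.02686566995661018 100.99728226661682 q [ 12.8 -12.6  95.8  -2.2  71.3  95.1]
cmd [  3.49 128.    63.48] board p [  3.65 128.06  64.63] Fb [-4.9  -0.14  5.04] Tb [-0.065  1.393 -0.013]
rotvs board [0.01 0.59 0.  ]
```

>>> {"op": "carry_out", "data": {
  "plan": [0,0,0.0005,0,-0.0039,0,0,0,0,0.0005,0,-0.0039,0,0,0,0.02,0.0005,0,-0.0039,0,0,0,0.06,0.0005,0,-0.0039,0,0,0,0.1,0.0005,0,-0.0039,0,0,0,0.14,0.0005,0,-0.0039,0,0,0,0.18,0.0005,0,-0.0039,0,0,0,0.22,0.0005,0,-0.0039,0,0]
}}

```text
time: 9.22
position: [0.6177, 0.0951, 0.191]
eef_rot: [[0.897, 0.139, 0.419], [0.125, -0.99, 0.06], [0.423, -0.002, -0.906]]
ft_force: [-4.2, 4.2, 3.8]
gripper_width: 0.0265
grasp_force: 100.8
```

```bash
python3 -c "
from h import *
bst([0,.22,.0005,0,-.0039,0])
im=grab('side'); cv2.imwrite('pics/s4.png',cv2.resize(im['color'][100:330,150:370],None,fx=2.5,fy=2.5,interpolation=cv2.INTER_CUBIC))
bst()"
```

```text
t 9.225 p [0.6177 0.0951 0.191 ] perr mm [0.56 0.33 1.84] rerr [0.1  0.14 0.01] F [-4.19  4.19  3.77] T [0.907 0.541 0.497] w 0.026477097204915333 100.76882243156433 q [  4.9 -12.9  95.9   1.5  72.   86.8]
cmd [ 3.49 62.   63.33] board p [ 4.8  62.25 64.74] Fb [-1.64  4.72  4.93] Tb [1.092 0.41  0.039]
rotvs board [0.1  0.04 0.01]
t 9.275 p [0.6179 0.0937 0.1909] perr mm [ 0.76 -1.09  1.79] rerr [0.01 0.14 0.03] F [-4.33  3.    3.16] T [0.765 0.535 0.447] w 0.026844742362340905 100.75854063034058 q [  4.8 -12.9  95.9   1.4  72.   86.7]
cmd [ 3.49 62.   63.33] board p [ 4.79 60.82 64.7 ] Fb [-2.18  3.57  4.5 ] Tb [0.943 0.425 0.054]
rotvs board [0.01 0.04 0.03]
```

View pics/s4.png

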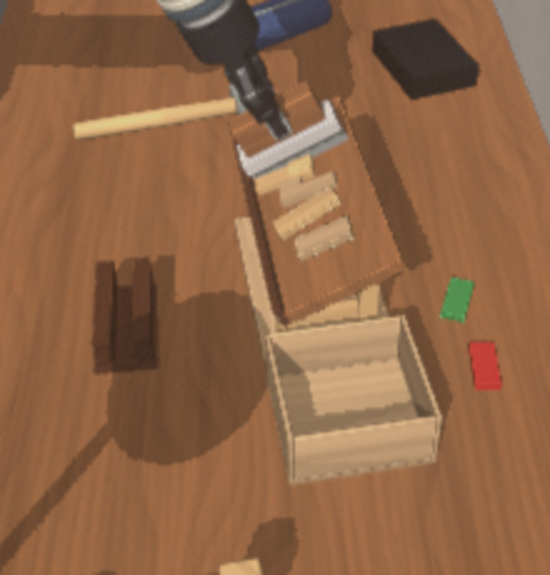

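>>> {"op": "carry_out", "data": {
  "plan": [0,0.04,0.0005,0,0,0,0,0,0.08,0.0005,0,0,0,0,0,0.12,0.0005,0,0,0,0,0,0.16,0.0005,0,0,0,0,0,0.2,0.0005,0,0,0,0,0,0.24,0.0005,0,0,0,0,0,0.28,0.0005,0,0,0,0,0,0.32,0.0005,0,0,0,0]
}}

```text
time: 10.28
position: [0.6309, 0.0004, 0.1908]
eef_rot: [[0.897, 0.139, 0.419], [0.125, -0.99, 0.06], [0.423, -0.002, -0.906]]
ft_force: [-4.4, 5.6, 5.1]
gripper_width: 0.0266
grasp_force: 101.0
```

```bash
python3 -c "
from h import *
bst([0,.32,.0005,0,0,0])
im=grab('side'); cv2.imwrite('pics/s5.png',cv2.resize(im['color'][100:330,150:370],None,fx=2.5,fy=2.5,interpolation=cv2.INTER_CUBIC))
bst()"
```

```text
t 10.275 p [6.309e-01 4.000e-04 1.908e-01] perr mm [0.44 0.69 1.84] rerr [ 0.11  0.12 -0.01] F [-4.35  5.56  5.14] T [1.225 0.61  0.601] w 0.026594973780352884 100.99031567573547 q [ -6.3 -11.7  94.8   6.4  72.6  75.2]
cmd [  3.48 -34.    63.17] board p [  4.74 -33.38  64.62] Fb [-1.04  6.11  6.15] Tb [ 1.43   0.435 -0.003]
rotvs board [ 0.11  0.03 -0.01]
t 10.325 p [ 0.6311 -0.0012  0.1908] perr mm [ 0.63 -0.82  1.85] rerr [0.01 0.13 0.01] F [-3.68  3.4   6.61] T [0.975 0.609 0.53 ] w 0.02660518159141876 100.91782450675964 q [ -6.4 -11.6  94.8   6.3  72.6  75.1]
cmd [  3.48 -34.    63.17] board p [  4.73 -34.9   64.63] Fb [-0.08  3.88  7.33] Tb [1.175 0.468 0.037]
rotvs board [0.01 0.03 0.02]
```

View pics/s5.png

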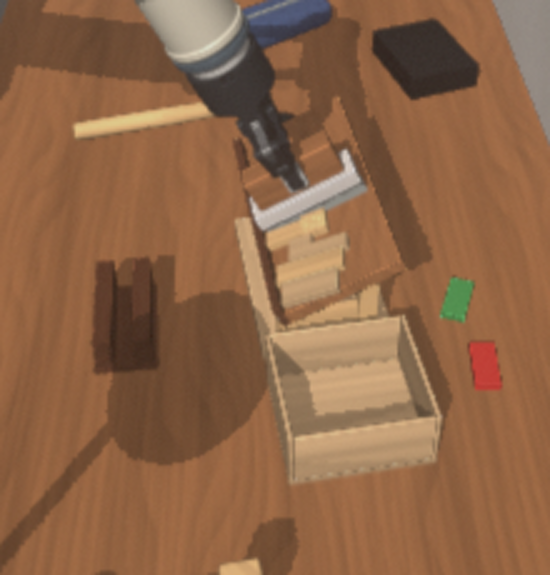

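>>> {"op": "carry_out", "data": {
  "plan": [0,0.04,0.0002,0,0,0,0,0,0.08,0.0002,0,0,0,0,0,0.12,0.0002,0,0,0,0,0,0.16,0.0002,0,0,0,0,0,0.2,0.0002,0,0,0,0,0,0.24,0.0002,0,0,0,0,0,0.28,0.0002,0,0,0,0,0,0.32,0.0002,0,0,0,0]
}}

```text
time: 11.32
position: [0.644, -0.0949, 0.1908]
eef_rot: [[0.898, 0.139, 0.418], [0.125, -0.99, 0.06], [0.423, -0.001, -0.906]]
ft_force: [-5.8, 5.3, 6.2]
gripper_width: 0.0267
grasp_force: 100.9
```

>>> {"op": "carry_out", "data": {
  "plan": [0,0.03,0,0,0,0,0,0,0.06,0,0,0,0,0,0,0.09,0,0,0,0,0,0,0.12,0,0,0,0,0,0,0.12,0,0,0,0,0]
}}

```text
time: 11.95
position: [0.6484, -0.1322, 0.1875]
eef_rot: [[0.9, 0.136, 0.415], [0.124, -0.991, 0.057], [0.419, -0.0, -0.908]]
ft_force: [-0.2, 1.2, -3.3]
gripper_width: 0.0267
grasp_force: 99.9
```

```bash
python3 -c "
from h import *
upd([0,.32,.0002,0,0,0])
bst([0,.12,0,0,0,0])
im=grab('side'); cv2.imwrite('pics/s6.png',cv2.resize(im['color'][100:330,150:370],None,fx=2.5,fy=2.5,interpolation=cv2.INTER_CUBIC))
"
```

```text
t 11.95 p [ 0.6484 -0.1322  0.1875] perr mm [-0.3  -1.17 -1.4 ] rerr [-0.03 -0.14  0.09] F [-0.17  1.16 -3.25] T [-0.065  0.407  0.001] w 0.026689378779352648 99.87121224403381 q [-20.2  -5.3  89.3  11.8  74.1  60.9]
cmd [   3.47 -166.     63.1 ] board p [   2.47 -167.11   62.03] Fb [-1.38  1.18 -2.95] Tb [-0.007  0.412  0.004]
rotvs board [-0.03 -0.24  0.09]
```

View pics/s6.png

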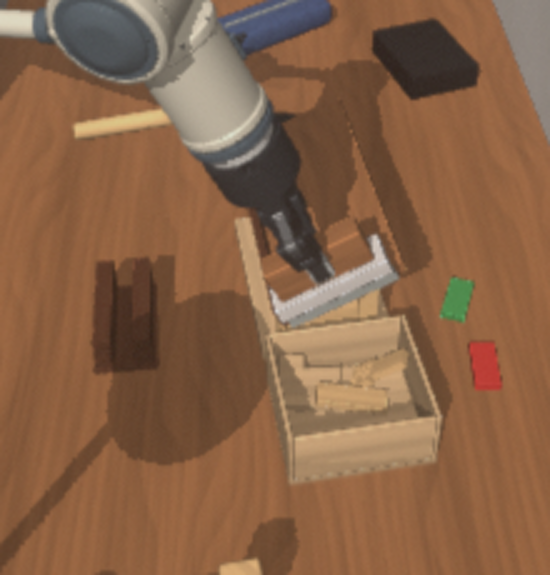

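The chips are in the bin at about (350,375) of the crop and the board looks clear. Lifting and going back to the stand.

>>> {"op": "carry_out", "data": {
  "plan": [0,0,-0.1,0,0,0,0,0,0,-0.2,0,0,0,0,0,0,-0.2,0,0,0,0]
}}

```text
time: 12.38
position: [0.6245, -0.1349, 0.2471]
eef_rot: [[0.896, 0.137, 0.422], [0.126, -0.991, 0.056], [0.426, 0.003, -0.905]]
ft_force: [-0.2, -0.8, -2.7]
gripper_width: 0.0271
grasp_force: 100.0
```

```bash
python3 -c "
from h import *
bst([0,0,-.2,0,0,0])
R,p=load(); Rt=yaw(93.95); pt=np.array([.4357,-.0325,.2325])
n=num(R,p,Rt,pt); print(n, n*np.r_[1,1,1,.75,.75,.75])
"
```

```text
t 12.375 p [ 0.6245 -0.1349  0.2471] perr mm [ 0.82 -0.35  3.71] rerr [-0.16  0.29 -0.04] F [-0.18 -0.81 -2.65] T [-0.077  0.408 -0.011] w 0.02711365655629726 99.98746991157532 q [-21.4  -9.2  87.   12.1  80.   60.9]
cmd [   3.58 -166.    123.1 ] board p [   5.84 -166.47  126.14] Fb [-1.38 -0.78 -2.28] Tb [-0.023  0.415 -0.002]
rotvs board [-0.15  0.19 -0.04]
[-0.5355 -0.4234 -0.2086  0.1037 -0.1112 -0.4697] [-0.5355   -0.4234   -0.2086    0.077775 -0.0834   -0.352275]
```

>>> {"op": "carry_out", "data": {
  "plan": [-0.5355,-0.4234,-0.2086,0.0778,-0.0834,-0.3523,0,-0.5355,-0.4234,-0.2086,0.0778,-0.0834,-0.3523,0,-0.5355,-0.4234,-0.2086,0.0778,-0.0834,-0.3523,0,-0.5355,-0.4234,-0.2086,0.0778,-0.0834,-0.3523,0,-0.5355,-0.4234,-0.2086,0.0778,-0.0834,-0.3523,0,-0.5355,-0.4234,-0.2086,0.0778,-0.0834,-0.3523,0,-0.5355,-0.4234,-0.2086,0.0778,-0.0834,-0.3523,0,-0.5355,-0.4234,-0.2086,0.0778,-0.0834,-0.3523,0]
}}

```text
time: 13.38
position: [0.436, -0.0322, 0.2317]
eef_rot: [[0.293, 0.952, 0.089], [0.951, -0.3, 0.077], [0.101, 0.062, -0.993]]
ft_force: [-0.6, 0.0, -3.1]
gripper_width: 0.0268
grasp_force: 100.3
```

```bash
python3 -c "
from h import *
bst([-0.5355,-0.4234,-0.2086,0.0778,-0.0834,-0.3523])
R,p=load(); Rt=yaw(93.95); pt=np.array([.4357,-.0325,.20])
print(num(R,p,Rt,pt))
"
```

```text
t 13.375 p [ 0.436  -0.0322  0.2317] perr mm [ 0.29  0.33 -0.79] rerr [0.06 0.02 0.13] F [-0.56  0.03 -3.07] T [-0.116  0.058  0.027] w 0.026783183955691004 100.28010606765747 q [-12.9 -24.4  97.9   5.6 102.4   5.9]
cmd [-156.96  -38.98  185.97] board p [-156.99  -38.69  185.11] Fb [-1.8   0.11 -2.55] Tb [-0.086  0.074  0.07 ]
rotvs board [ 14.11 -15.12 -63.27]
[-0.0109 -0.0069  0.1075  0.0259 -0.0278 -0.1174]
```

>>> {"op": "carry_out", "data": {
  "plan": [-0.0109,-0.0069,0.1075,0.0259,-0.0278,-0.1174,0,-0.0109,-0.0069,0.1075,0.0259,-0.0278,-0.1174,0,-0.0109,-0.0069,0.1075,0.0259,-0.0278,-0.1174,0,-0.0109,-0.0069,0.1075,0.0259,-0.0278,-0.1174,0,-0.0109,-0.0069,0.1075,0.0259,-0.0278,-0.1174,0]
}}

```text
time: 14.0
position: [0.4359, -0.0327, 0.2008]
eef_rot: [[-0.066, 0.998, 0.002], [0.998, 0.066, 0.0], [0.0, 0.002, -1.0]]
ft_force: [0.2, 0.8, -2.8]
gripper_width: 0.0267
grasp_force: 100.3
```

Run:
```python
from h import *
bst([-0.0109,-0.0069,0.1075,0.0259,-0.0278,-0.1174])
c=np.array([.4357,-.0325])
for n in ['wrist','side','top']:
    im=grab(n); C=cloud(im); P=C.reshape(-1,3)
    if n=='top': cv2.imwrite('pics/t7.png',cv2.resize(im['color'][110:290,110:410],(800,480),interpolation=cv2.INTER_CUBIC))
    q=P[(np.linalg.norm(P[:,:2]-c,axis=1)<.085)]
    for lo,hi in [(.04,.056),(.13,.163),(.163,.19)]:
        k=q[(q[:,2]>lo)&(q[:,2]<hi)]
        if len(k)>20: print(n,lo,len(k),[np.round(x,1) for x in cv2.minAreaRect((k[:,:2]*1000).astype(np.float32))],np.percentile(k[:,2],[2,50,98]).round(4))
```

```text
t 14.0 p [ 0.4359 -0.0327  0.2008] perr mm [ 0.23 -0.19  0.81] rerr [-0.1   0.01  0.17] F [ 0.18  0.78 -2.81] T [-0.03   0.063  0.007] w 0.026668221593297098 100.29158592224121 q [ -8.8 -20.6  98.    0.  102.5 -12.5]
cmd [-170.7   -39.    156.54] board p [-170.18  -39.21  157.19] Fb [-0.93  0.75 -2.67] Tb [-0.016  0.066  0.016]
rotvs board [ 18.64 -20.03 -84.37]
wrist 0.04 528 [array([431.1,  24.8]), array([61.1, 13.3]), np.float64(3.7)] [0.0481 0.0498 0.0513]
wrist 0.163 1762 [array([434.3, -33.1]), array([ 40.2, 117. ]), np.float64(3.7)] [0.1695 0.1833 0.1881]
side 0.04 520 [array([437.4, -32. ]), array([ 62.1, 135.3]), np.float64(4.2)] [0.0411 0.0505 0.0537]
side 0.13 22 [array([439.7, -82.9]), array([ 4.4, 20.5]), np.float64(2.8)] [0.1378 0.1466 0.162 ]
side 0.163 221 [array([438. , -53.1]), array([40. , 82.9]), np.float64(3.3)] [0.1676 0.1827 0.1889]
```

View pics/t7.png

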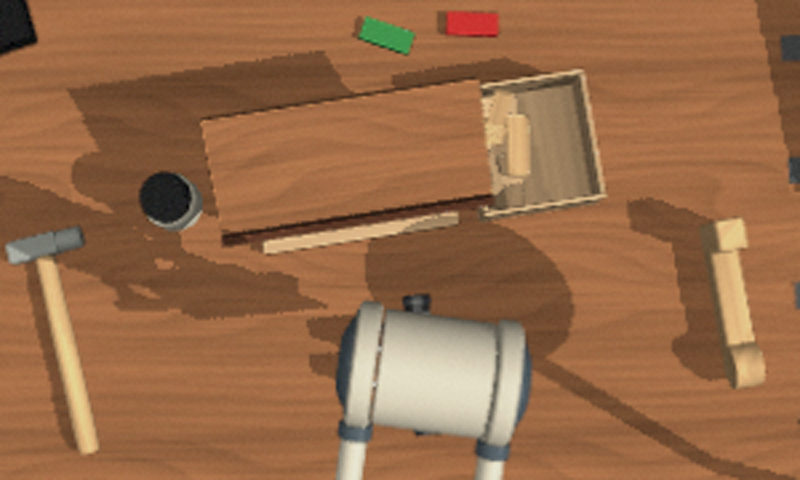

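Run:
```python
from h import *
R,p=load(); print(num(R,p,yaw(93.9),[.4366,-.0324,.090]))
print(num(R,p,yaw(93.9),[.4366,-.0324,.085]))
```

```text
[ 1.000e-04  3.100e-03  3.667e-01  0.000e+00 -0.000e+00  2.000e-04]
[ 1.000e-04  3.100e-03  3.834e-01  0.000e+00 -0.000e+00  2.000e-04]
```

>>> {"op": "carry_out", "data": {
  "plan": [0.0001,0.0031,0.12,0,0,0.0002,0,0.0001,0.0031,0.22,0,0,0.0002,0,0.0001,0.0031,0.3,0,0,0.0002,0,0.0001,0.0031,0.35,0,0,0.0002,0,0.0001,0.0031,0.3667,0,0,0.0002,0,0.0001,0.0031,0.3667,0,0,0.0002,0]
}}

```text
time: 14.9
position: [0.437, -0.0324, 0.0908]
eef_rot: [[-0.068, 0.998, 0.001], [0.998, 0.068, -0.0], [-0.0, 0.001, -1.0]]
ft_force: [0.7, 0.4, -3.4]
gripper_width: 0.0264
grasp_force: 100.5
```

>>> {"op": "carry_out", "data": {
  "plan": [0,0,0.006,0,0,0,0,0,0,0.012,0,0,0,0,0,0,0.016,0,0,0,0,0,0,0.016,0,0,0,0,0,0,0.016,0,0,0,0]
}}

```text
time: 15.52
position: [0.4368, -0.0323, 0.0855]
eef_rot: [[-0.068, 0.998, 0.0], [0.998, 0.068, 0.0], [0.0, 0.0, -1.0]]
ft_force: [0.2, -0.1, -2.6]
gripper_width: 0.0266
grasp_force: 100.5
```

Run:
```python
from h import *
upd([.0001,.0031,.3667,0,0,.0002]); upd([0,0,.016,0,0,0]); st()
```

```text
t 15.525 p [ 0.4368 -0.0323  0.0855] perr mm [0.18 0.06 0.32] rerr [-0. -0.  0.] F [ 0.17 -0.11 -2.58] T [ 0.031  0.018 -0.048] w 0.026583570085367256 100.46995282173157 q [ -8.7 -19.3 108.6   0.   90.6 -12.6]
```

>>> {"op": "carry_out", "data": {
  "plan": [0,0,0.003,0,0,0,0,0,0,0.005,0,0,0,0,0,0,0.005,0,0,0,0]
}}

```text
time: 15.9
position: [0.4368, -0.0323, 0.0854]
eef_rot: [[-0.068, 0.998, 0.001], [0.998, 0.068, -0.0], [-0.0, 0.001, -1.0]]
ft_force: [-5.2, 0.7, 6.1]
gripper_width: 0.0268
grasp_force: 101.4
```

>>> {"op": "carry_out", "data": {
  "plan": [0,0,-0.004,0,0,0,0,0,0,-0.004,0,0,0,0.7,0,0,-0.004,0,0,0,0.7,0,0,-0.004,0,0,0,0.7,0,0,-0.004,0,0,0,0.7,0,0,-0.15,0,0,0,0.7,0,0,-0.3,0,0,0,0.7,0,0,-0.45,0,0,0,0.7]
}}

```text
time: 16.9
position: [0.4366, -0.0324, 0.2203]
eef_rot: [[-0.068, 0.998, 0.0], [0.998, 0.068, 0.0], [0.0, 0.0, -1.0]]
ft_force: [1.2, 0.4, 0.5]
gripper_width: 0.0598
grasp_force: 0.0
```

>>> {"op": "carry_out", "data": {
  "plan": [0.6,0,-0.3,0,0,0,0.7,0.6,0,-0.3,0,0,0,0.7,0.6,0,-0.3,0,0,0,0.7,0.6,0,-0.3,0,0,0,0.7,0.6,0,-0.3,0,0,0,0.7]
}}

```text
time: 17.52
position: [0.4246, 0.1475, 0.309]
eef_rot: [[-0.07, 0.998, 0.0], [0.998, 0.07, -0.0], [-0.0, 0.0, -1.0]]
ft_force: [0.7, -0.3, -0.5]
gripper_width: 0.0597
grasp_force: 0.0
```

```bash
python3 - <<'E'
from h import *
s=sensors.read_state(); print(s['position'],s['ft_force'],s['gripper_width'],s['time'])
for n in ['side','top']:
    im=grab(n)
    P=cloud(im).reshape(-1,3); near=P[np.linalg.norm(P[:,:2]-[.4367,-.0325],axis=1)<.085]
    for lo,hi in [(.1,.12),(.056,.075),(.04,.056)]:
        q=near[(near[:,2]>lo)&(near[:,2]<hi)]
        if len(q)>5: print(n,lo,len(q),[np.round(x,1) for x in cv2.minAreaRect((q[:,:2]*1000).astype(np.float32))],np.median(q[:,2]).round(4))
    if n=='side': a=cv2.resize(im['color'][180:320,170:350],(720,560),interpolation=cv2.INTER_CUBIC); cv2.imwrite('pics/s8.png',a)
E
sed -i 's/^/ /;s/^ //' m2.py; python3 m2.py | grep -E 'jar|chip|top|side'
```

```text
[0.42459501 0.14754573 0.30897459] [ 0.7423037  -0.31706445 -0.4652337 ] 0.05974052212069576 17.525
side 0.1 293 [array([437.8, -31.6]), array([ 27.7, 104.9]), np.float64(4.9)] 0.1104
side 0.056 200 [array([437.7, -33.4]), array([ 40.1, 120.3]), np.float64(3.8)] 0.068
side 0.04 325 [array([437.4, -32.6]), array([ 62.3, 132.9]), np.float64(3.8)] 0.0505
top 0.1 345 [array([436.2, -32.3]), array([28. , 99.8]), np.float64(3.9)] 0.1091
top 0.056 194 [array([434.3, -32.3]), array([ 43.6, 118.3]), np.float64(3.9)] 0.067
top 0.04 336 [array([435.9, -31.6]), array([ 62.4, 129.9]), np.float64(3.8)] 0.0494
top z0 -0.0002024712013852289 y [-0.14888243  0.14945724] x [-0.06359559  0.06735138]
jar [0.62041647 0.24547895 0.08481028] 255
side z0 0.0006594372938503186 y [-0.1509509   0.14802435] x [-0.06269554  0.0679322 ]
jar [0.61361452 0.25132069 0.08589134] 75
```

View pics/s8.png

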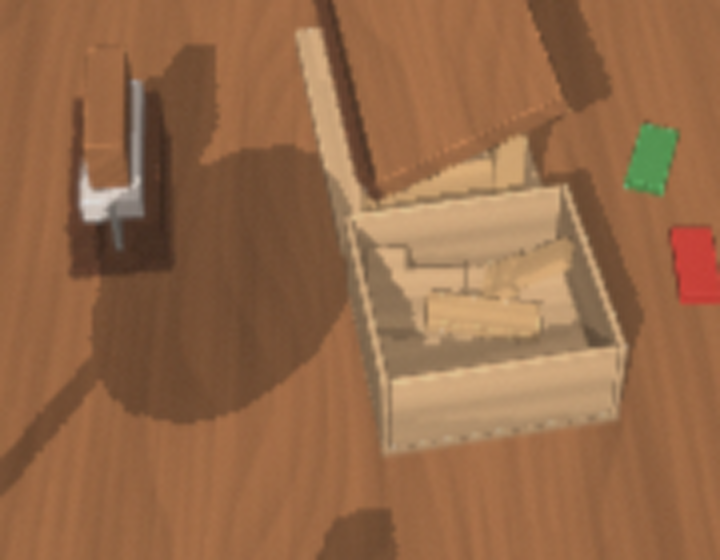

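The scraper is back in its stand at (110,160), in the pose it started in. The board is bare, the jar has not moved, and the offcuts lie in the bin at about (480,290).

```bash
python3 -c "
from rig import workorder
print(workorder.finish_job())"
```

```text
the job is handed in; nothing more can be done
None
```

I wiped the board bare into the bin and handed the job in at about 17.6 s, with the scraper back in its stand; three offcuts show clearly in the bin, the fourth seems to lie beneath them, and none was seen elsewhere.

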